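Close and lock the chip clamp

ROBOT

A 6-joint arm with a two-finger parallel gripper is mounted at the origin on the work surface. World frame = base frame: x ahead of the robot, y to its left, z up, the work surface at z = 0. Lengths are in m, angles in rad, forces in N, time in s.
With the tool pointing down it reaches from about 0.25 to 0.725 m from the base axis. Payload 4 kg.
Tool frame: the origin (TCP) lies midway between the tips of the shut fingers; the grasp point (between the pads) lies 19 mm behind it; z points along the fingers, y is the direction in which the jaws open and shut (so a half turn about z gives the same grasp; the last joint's range is limited). The gripper opens to 85 mm and grips with 20 to 120 N. Pads are 22 mm wide; open, the fingers measure 114 mm over their backs; the gripper's body (76 mm by 85 mm) begins 54 mm behind the grasp point. The pads swing forward as they close: fully open they stand 13 mm farther back than shut.
Start: joints at [1.169, 0.241, 0.005, 1.335, 0, 1.571], TCP at [0.196, 0.46, 0.231] pointing down, gripper open.
Joint ranges: [-2.72, 2.72], [-1.05, 1.87], [-1.09, 1.28], [-1.99, 2.15], [-1.42, 1.44], [-3.14, 3.14]. Speed limits (rad/s): [2.79, 2.79, 3.14, 3.14, 3.14, 3.14].

INTERFACE

Orientations are given as a unit quaternion [x, y, z, w].
In Python, from workcell import get_obs, camera, camera_model, job_done, masks_of gives the robot as it stands.
- The arm moves only by the tool jog_arm, never from a script. Its argument "deltas" is a list that holds one entry, the list of rows, each a list of 7 numbers: the shift along the tool's x, y, z in mm, then the turn, a rotation vector about the tool's x, y, z in degrees, then the finger opening in mm, from 0 to 85.4. A call has 1 to 5 rows; each row shifts and turns the pose as measured when the row begins, along the tool's axes as they then stand; what a row does not reach is not made up. A row lasts 1/10 s, in which the tool goes at most 50 mm and 8.59 degrees, less where a joint would pass 70% of its speed; a pose out of reach is approached as far as the arm can. A call with a gripper value outside its range is refused whole. The fingers move at their own pace and stop on an object; the grip force is fixed at half the most. Time passes only in rows, so rows that do not move let the fingers close. It gives the time, the measured TCP pose, the force and the opening at its end, in the units of the state.
- get_obs(): the state, without advancing time (a new reading comes with each control period).
- camera(name): name is "scene" or "top" or "wrist"; returns the picture (384x512x3 uint8, red, green, blue); there is no depth.
- camera_model(name): a dict with "fovy" (degrees; the focal length in pixels is half the picture's height over the tangent of half this angle, whatever the lens; pixels are square), "cx", "cy" (the principal point, pixels), "k1" (the pictures are not rectified: a ray, as slopes to the right and down, at radius r is drawn at 1 + k1 r^2 times it, then the intrinsics apply), "pose" (4x4, takes a point from camera to world coordinates); the wrist camera has in their place "T_tool_cam" (4x4, takes a point from camera to tool coordinates, whose origin is the TCP and whose axes are the flange's). Camera axes: x right, y down, z forward; pixel columns grow to the right and rows downward; lengths in m; the calibration is good to about 2 mm. A picture is of the moment at which its call begins: read the wrist's pose just before it. camera_model takes no time and is no camera call.
- job_done(): hands the job in, once; it reports no verdict.
Trained networks look in the newest picture that a camera, given by its name, has taken for a name from the list of things; names that differ only in an ending like _2 or _b are one class to them, and where a whole thing is asked for, a point or a joint stands for the part that bears it (a point fixed in the world has none). Each returns a list of dicts, best first, with "conf" (0 to 1); they miss things now and then, are a little off and sometimes report something else, mostly with a low value. They report only what shows in the picture. A call takes as long as a camera call.
- masks_of(target, camera): "pixels" (384x512 bool, what is visible of it) and "at" ([column, row] in pixels, amid what is visible of it).
The state is a dict: "clock": time; "joint_pos": joint angles; "joint_vel": joint speeds; "tau": joint torques, N m; "eef_pos": TCP position; "tool_rot": TCP orientation; "ft_force": force on the tool from outside, world axes, zero at the start; "ft_torque": the same for the moment, N m; "grip_width": finger opening in m.
Only numpy, scipy, OpenCV 4.12 (cv2) and the standard library are available. Lean on these libraries where they do the work, as an engineer would, in place of code of your own. Each camera call takes 0.05 s, during which the arm holds its last target. There are 200 camera calls.

TASK

The black cover of the flow-chip clamp stands ajar: push it down by its front tab until it is fully shut, then set a fingertip in the slot of the round metal fastener on the cover and turn it a quarter turn clockwise (seen from above), as far as its stop, so that the cover is locked. Do not swing the cover further open, do not pick anything up, leave the bottle, screwdriver and metal fitting beside the clamp where they are, and finish clear of everything.

Things in the scene. Friction and masses are not known exactly. Their poses are not given: they have to be found in the camera images.
- clamp: Grey metal chip clamp, fixed on the bench: hollow base 195 mm long (own x, -90 to +105), 150 mm wide (own y), 50 mm high, with two small blue feet at the sides. Origin on the bench surface; own x points from the front tab to the hinge, z up. The hinge axis runs along own y at x = +95 mm, z = 50 mm.
- cover (a joint): Hinge angle of the black cover, rad: 0 = shut, level, its top 58 mm above the bench; grows as the front edge rises. Starts at 0.35 to 0.6. Friction hinge (0.9 N m; about 2 to 4 N down on the tab shuts it); it stays where it is left. The cover is 8 mm thick, 140 mm wide, reaches 180 mm forward of the hinge axis, and has a clear window in its rear part.
- cover_tab (a point): Middle of the top face of the front tab, 50 mm wide and 32 mm long, which projects from the middle of the cover's front edge and overhangs the base. 198 mm forward of the hinge axis, 8 mm above the cover's underside plane. Moves with the cover; own z is the cover's outward normal.
- cover_hinge (a point): Middle of the cover's hinge axis, at the rear of the clamp, 50 mm above the bench. Its frame tilts with the cover.
- cam_center (a point): Centre of the fastener's slot floor, on its turning axis (own z): 118 mm forward of the hinge axis, 62 mm above the bench when shut. The fastener is a plain metal disc 92 mm across on the cover. Its straight slot (along own x), 36 mm wide and 14 mm deep, crosses it through the centre, open at both ends, between two D-shaped cheeks with upright inner walls.
- cam (a joint): Turn of the fastener, rad: 0 = unlocked, slot along the clamp's own x; grows clockwise seen from above to the stop at 1.571 = locked, slot in line with two white marks on the cover. Starts at 0 to 0.25. Friction 0.12 N m (4 N on a slot wall 28 mm off centre); stays where left. Its tongue passes under keepers only with the cover shut; turned past about 0.5 it blocks shutting.
- bottle: Loose small jar with white cap, 36 mm across, 70 mm tall, standing beside the clamp; origin at the centre of its underside. To be left alone.
- driver: Loose screwdriver 150 mm long lying on the bench beside the clamp; to be left alone.
- fitting: Loose turned steel fitting, 26 mm across, 34 mm tall, standing on the bench beside the clamp; origin at the centre of its underside. To be left alone.

How it is judged:
On the way, in this order (a step that is already met when the one before it is completed fails the run):
1. the cover is pushed fully shut (value of joint cover below 0.03 rad), for 0.1 s.
2. the fastener is turned clockwise to its stop (value of joint cam above 1.4 rad and value of joint cover below 0.03 rad), for 0.1 s.
At the end, for the whole second after the job is handed in: The cover is shut (within 0.03 rad), the fastener is turned to its locked stop (at least 1.40 of 1.571 rad) and at rest, and bottle, screwdriver and fitting are within 20 mm of where they began (all of step 2 and velocity of joint cam between -0.05 and 0.05 rad/s and distance of each of bottle, driver, fitting from where it was at the start of the episode below 0.02 m); the robot touches nothing.
It fails at once if the cover is swung further open (value of joint cover above 0.8 rad).
It fails at once if the bottle, screwdriver or fitting is moved or picked up (distance of any of bottle, driver, fitting from where it was at the start of the episode above 0.02 m).
It also fails if it takes over 58 s, if anything falls off the work surface, if the arm or the gripper's body presses on something with over 40 N, if the wrist force passes 120 N, or if a joint passes its speed limit or range.

## Working session

There is one attempt and no reset: what is moved stays moved. The work goes in short steps, Python scripts to look and compute and a tool call to move; the robot and the scene stay as the last step left them, time stands still between calls to the robot, and variables do not carry over. Pictures are saved under pics/ and viewed, about 8 in all and at most 12, crops included, and the job is handed in when it is done.

Besides the shell and the picture viewer there is one more tool, called after "Emit:" by a JSON object that holds its "api" and its "payload". jog_arm: Moves the arm, as the interface text tells. Its arguments: {"type":"object","properties":{"deltas":{"type":"array"}},"required":["deltas"]}

```bash
mkdir -p pics; cat > h.py <<'E'
import numpy as np,cv2
from workcell import *
from scipy.spatial.transform import Rotation as R
def K(m):
    f=192/np.tan(np.radians(m['fovy'])/2); return f,m['cx'],m['cy'],m['k1']
def pose(name):
    m=camera_model(name)
    if name!='wrist': return m,np.array(m['pose'])
    o=get_obs(); T=np.eye(4); T[:3,:3]=R.from_quat(o['tool_rot']).as_matrix(); T[:3,3]=o['eef_pos']
    return m,T@np.array(m['T_tool_cam'])
def ray(name,uv):
    m,T=pose(name); f,cx,cy,k=K(m); d=np.array([(uv[0]-cx)/f,(uv[1]-cy)/f]); p=d.copy()
    for _ in range(20): p=d/(1+k*(p@p))
    return T[:3,3],T[:3,:3]@np.array([p[0],p[1],1])
def onz(name,uv,z):
    o,d=ray(name,uv); return o+d*(z-o[2])/d[2]
def proj(name,P):
    m,T=pose(name); f,cx,cy,k=K(m); q=(np.atleast_2d(P)-T[:3,3])@T[:3,:3]; s=q[:,:2]/q[:,2:]
    s=s*(1+k*(s**2).sum(1,keepdims=True)); return s*f+[cx,cy]
def save(n,im): cv2.imwrite('pics/'+n,im[:,:,::-1])
E
python3 - <<'E'
from h import *
a=camera('scene');b=camera('top');save('s.png',a);save('t.png',b)
for c in('scene','top'):
  for t in('clamp','cover','cam','cover_tab','bottle','driver','fitting'):
    r=masks_of(t,c)
    for x in r[:2]: print(c,t,round(x['conf'],2),np.round(x['at']),x['pixels'].sum(), np.round(onz(c,x['at'],0.05),3))
print(get_obs()['clock'])
E
```

```text
scene clamp 0.93 [193. 213.] 12711 [ 0.576 -0.059  0.05 ]
scene clamp 0.41 [197. 199.] 8903 [ 0.554 -0.036  0.05 ]
scene cover 0.92 [194. 196.] 9109 [ 0.546 -0.035  0.05 ]
scene cam 0.65 [195. 184.] 2418 [ 0.521 -0.016  0.05 ]
scene cover_tab 0.74 [192. 193.] 9102 [ 0.538 -0.034  0.05 ]
scene cover_tab 0.68 [194. 183.] 2451 [ 0.518 -0.016  0.05 ]
scene bottle 0.77 [270. 176.] 627 [0.593 0.103 0.05 ]
scene driver 0.88 [109. 245.] 798 [ 0.546 -0.198  0.05 ]
scene fitting 0.54 [306. 209.] 229 [0.694 0.096 0.05 ]
top clamp 0.77 [290. 216.] 7966 [ 0.566 -0.042  0.05 ]
top cover 0.86 [295. 210.] 6170 [ 0.577 -0.052  0.05 ]
top cam 0.63 [296. 209.] 1780 [ 0.579 -0.054  0.05 ]
top cover_tab 0.25 [210. 208.] 333 [0.579 0.116 0.05 ]
top bottle 0.84 [208. 207.] 334 [0.582 0.119 0.05 ]
top driver 0.76 [364. 244.] 641 [ 0.512 -0.188  0.05 ]
top driver 0.26 [294. 208.] 6259 [ 0.58  -0.051  0.05 ]
top fitting 0.67 [214. 160.] 151 [0.676 0.109 0.05 ]
0.8
```

View pics/s.png

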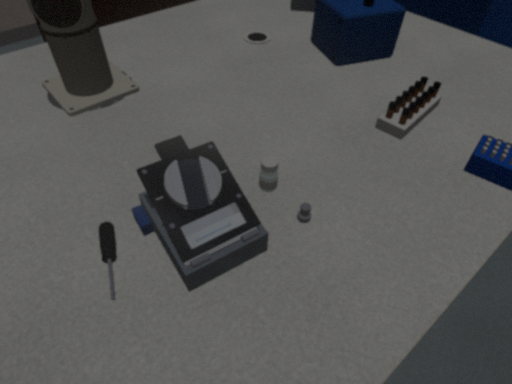

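View pics/t.png

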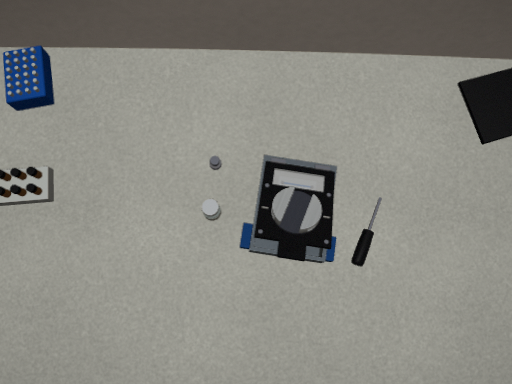

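The clamp is at about (0.57, -0.05), with its tab facing the robot and the hinge at the far end. The bottle and fitting are on the +y side, the driver on -y. I'll zoom in to fit its pose.

```bash
python3 - <<'E'
import cv2,numpy as np
t=cv2.imread('pics/t.png')[145:275,230:350];s=cv2.imread('pics/s.png')[130:290,125:275]
g=lambda i,k:cv2.resize(np.clip(i.astype(float)*1.6,0,255).astype('uint8'),None,fx=k,fy=k,interpolation=cv2.INTER_CUBIC)
a=g(t,3.4);b=g(s,2.6)
h=max(a.shape[0],b.shape[0]);o=np.zeros((h,a.shape[1]+b.shape[1],3),'uint8');o[:a.shape[0],:a.shape[1]]=a;o[:b.shape[0],a.shape[1]:]=b
print(a.shape,b.shape);cv2.imwrite('pics/z.png',o)
E
```

```text
(442, 408, 3) (416, 390, 3)
```

View pics/z.png

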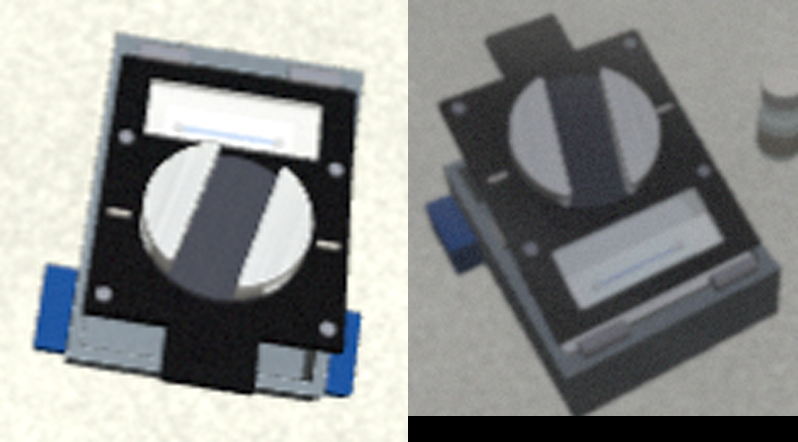

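```bash
cat > fit.py <<'E'
from h import *
from scipy.optimize import least_squares
def Rz(a): return R.from_euler('z',a).as_matrix()
def world(p,P):return (Rz(p[2])@np.asarray(P,float).T).T+[p[0],p[1],0]
def cov(p,f,y,h): # forward of hinge, y, height above underside -> clamp
    c,s=np.cos(p[3]),np.sin(p[3]); return world(p,[.095-f*c-h*s,y,.05+f*s*1-0+h*c] if 1 else 0) if False else world(p,[.095-f*c+h*s,y,.05+f*s+h*c])
def cam(p,x,y,h):
    a=-p[4]; X=x*np.cos(a)-y*np.sin(a);Y=x*np.sin(a)+y*np.cos(a); return cov(p,.118-X,Y,.012+h)
E
cat > f1.py <<'E'
from fit import *
B=lambda x,y,z:lambda p:world(p,[x,y,z]); C=lambda f,y,h=.008:lambda p:cov(p,f,y,h); M=lambda x,y:lambda p:cam(p,x,y,.014)
T=[(B(.105,.075,.05),118,33),(B(.105,-.075,.05),363,73),(B(-.09,.075,.05),66,361),(B(-.09,-.075,.05),324,398),
(C(.18,.07),82,315),(C(.18,-.07),344,352),(C(.214,.025),162,380),(C(.214,-.025),253,393),
(M(.0423,.018),218,145),(M(-.0423,.018),172,268),(M(.0423,-.018),283,168),(M(-.0423,-.018),235,297)]
S=[(C(.18,.07),636,30),(C(.18,-.07),440,100),(C(.214,.025),555,14),(C(.214,-.025),486,40),(B(.105,.075,.05),779,270),(B(.105,-.075,.05),566,375),(B(.105,-.075,0),580,415),
(M(-.0423,.018),601,69),(M(.0423,-.018),570,198)]
L=[('top',f,230+u/3.4,145+v/3.4) for f,u,v in T]+[('scene',f,125+(u-408)/2.6,130+v/2.6) for f,u,v in S]
def res(p):return np.concatenate([(proj(c,f(p))[0]-[u,v]) for c,f,u,v in L])
r=least_squares(res,[.57,-.05,-.1,.45,.1],loss='soft_l1')
print(np.round(r.x,3)); print(np.round(res(r.x).reshape(-1,2),1).tolist())
p=r.x;print('tab',cov(p,.198,0,.008),'camc',cam(p,0,0,0)); p=p.copy();p[3]=0;print('shut tab',cov(p,.198,0,.008),'camc',cam(p,0,0,0))
E
python3 f1.py; python3 -c "
from h import *
o=get_obs();print(o)
for c,t,z in(('top','bottle',.07),('top','fitting',.034),('top','driver',.01)):print(t,onz(c,masks_of(t,c)[0]['at'],z))"
```

```text
[ 0.576 -0.048 -0.14   0.363  0.241]
[[-1.4, -0.3], [-0.3, -0.8], [-0.8, -1.0], [-0.4, -0.3], [-0.7, -0.7], [-0.8, 0.1], [-1.5, 1.2], [-0.2, 1.6], [0.4, -0.5], [-1.2, -0.3], [-0.7, -0.6], [-0.8, -1.7], [-1.1, 0.0], [-2.0, 1.8], [-1.9, -0.6], [-2.4, -0.9], [0.6, -1.2], [-0.8, 1.5], [-2.6, 2.6], [-1.8, -0.5], [-0.1, 0.1]]
tab [ 0.48916888 -0.03615542  0.12776924] camc [ 0.56463325 -0.04678466  0.10310858]
shut tab [ 0.47358609 -0.03396057  0.058     ] camc [ 0.55280415 -0.04511851  0.062     ]
{'clock': 0.8, 'joint_pos': array([ 1.16896395e+00,  2.40562784e-01,  5.01381007e-03,  1.33523704e+00,
       -4.72831213e-05,  1.57082901e+00]), 'joint_vel': array([-0.00064465, -0.00068289, -0.00060195, -0.00024185, -0.00266709,
        0.00136058]), 'tau': array([ 5.32189952e-04, -3.72151387e+01,  2.52678931e+01,  9.31388131e-04,
        1.50529322e-04, -1.65705239e-05]), 'eef_pos': array([0.19556262, 0.46015957, 0.23133035]), 'tool_rot': array([1.99583188e-01, 9.79880886e-01, 3.36290512e-07, 2.41952979e-05]), 'ft_force': array([ 0.11296564, -0.25441637, -0.14085976]), 'ft_torque': array([-0.01187537,  0.01554919,  0.01781173]), 'grip_width': 0.08540507332868033}
bottle [0.57817107 0.11738001 0.07      ]
fitting [0.67999517 0.11054352 0.034     ]
driver [ 0.51522334 -0.19854458  0.01      ]
```

Emit:
{"api": "jog_arm", "payload": {"deltas": [[[-38,-29,0,0,0,0,0],[-38,-29,0,0,0,0,0],[-38,-29,0,0,0,0,0],[-38,-29,0,0,0,0,0],[-38,-29,0,0,0,0,0]]]}}

```text
clock: 1.45
eef_pos: [0.3159, 0.2523, 0.2304]
tool_rot: [0.193, 0.981, 0.002, 0.001]
ft_force: [1.1, 0.1, -0.3]
grip_width: 0.0121
```

Emit:
{"api": "jog_arm", "payload": {"deltas": [[[-38,-29,0,0,0,0,0],[-38,-29,0,0,0,0,0],[-38,-29,0,0,0,0,0],[-38,-29,0,0,0,0,0],[-38,-29,0,0,0,0,0]]]}}

```text
clock: 1.95
eef_pos: [0.4407, 0.0374, 0.2317]
tool_rot: [0.192, 0.981, 0.003, 0.003]
ft_force: [0.6, 1.1, -0.6]
grip_width: -0.0004
```

Emit:
{"api": "jog_arm", "payload": {"deltas": [[[-32,-26,0,0,0,0,0],[-32,-26,20,0,0,0,0],[0,0,20,0,0,0,0],[0,0,0,0,0,0,0]]]}}

```text
clock: 2.35
eef_pos: [0.4857, -0.0447, 0.1915]
tool_rot: [0.197, 0.98, 0.003, 0.006]
ft_force: [-0.8, -0.1, 0.1]
grip_width: -0.0
```

```bash
python3 - <<'E'
from h import *
save('w1.png',camera('wrist'));o=get_obs();print(o['joint_pos'],o['eef_pos'],o['ft_force'])
print(proj('wrist',[[.489,-.036,.128],[.481,-.035,.12]]))
E
```

```text
[-0.09425867  0.22704149 -0.1144151   1.2142193   0.0044484   0.30244958] [ 0.4866038  -0.04464684  0.19296351] [-0.25662306  0.17578012  1.37945292]
[[266.96272168 203.04296858]
 [263.61975303 189.20347734]]
```

View pics/w1.png

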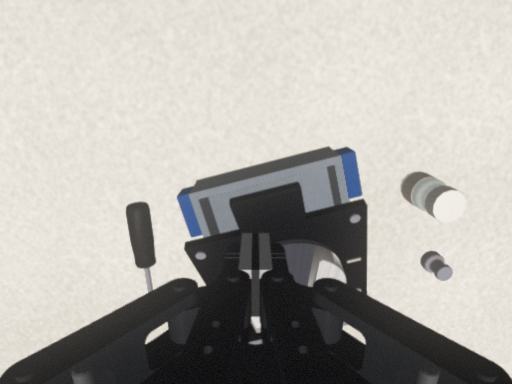

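Emit:
{"api": "jog_arm", "payload": {"deltas": [[[9,6,15,0,0,0,0],[0,0,15,0,0,0,0],[0,0,15,0,0,0,0],[0,0,10,0,0,0,0],[0,0,10,0,0,0,0]]]}}

```text
clock: 2.9
eef_pos: [0.485, -0.0319, 0.1335]
tool_rot: [0.194, 0.981, 0.004, 0.013]
ft_force: [-2.9, -0.4, 4.1]
grip_width: 0.0003
```

Emit:
{"api": "jog_arm", "payload": {"deltas": [[[0,0,10,0,0,0,0],[0,0,10,0,0,0,0],[0,0,10,0,0,0,0],[0,0,10,0,0,0,0],[0,0,10,0,0,0,0]]]}}

```text
clock: 3.4
eef_pos: [0.4878, -0.031, 0.0823]
tool_rot: [0.193, 0.981, 0.004, 0.015]
ft_force: [-1.8, -0.6, 2.3]
grip_width: 0.0004
```

Emit:
{"api": "jog_arm", "payload": {"deltas": [[[4,-2,10,0,0,0,0],[3,-1,6,0,0,0,0],[0,0,5,0,0,0,0],[0,0,4,0,0,0,0],[0,0,3,0,0,0,0]]]}}

```text
clock: 3.9
eef_pos: [0.4825, -0.0311, 0.0577]
tool_rot: [0.193, 0.981, 0.005, 0.017]
ft_force: [-11.9, 0.2, 34.2]
grip_width: -0.0001
```

Emit:
{"api": "jog_arm", "payload": {"deltas": [[[0,0,1,0,0,0,0],[0,0,-10,0,0,0,0],[0,0,-40,0,0,0,0],[0,0,-45,0,0,0,0],[0,0,-45,0,0,-8,0]]]}}

```text
clock: 4.4
eef_pos: [0.4716, -0.0312, 0.1959]
tool_rot: [0.123, 0.992, 0.003, 0.009]
ft_force: [1.5, -0.3, 0.3]
grip_width: 0.0006
```

Emit:
{"api": "jog_arm", "payload": {"deltas": [[[0,0,0,0,0,-8.5,0],[0,0,0,0,0,-8.5,0],[0,0,0,0,0,-8.5,0],[0,0,0,0,0,-8.5,0],[0,0,0,0,0,-8.5,0]]]}}

```text
clock: 4.9
eef_pos: [0.477, -0.0319, 0.2057]
tool_rot: [-0.25, 0.968, -0.003, 0.017]
ft_force: [-0.4, 0.5, 0.6]
grip_width: 0.0001
```

Emit:
{"api": "jog_arm", "payload": {"deltas": [[[0,0,0,0,0,-8.5,50],[0,0,0,0,0,-8.5,50],[0,0,0,0,0,-8.5,50],[0,0,0,0,0,-8.5,50],[0,0,0,0,0,-8.5,50]]]}}

```text
clock: 5.4
eef_pos: [0.4766, -0.0321, 0.2054]
tool_rot: [-0.587, 0.809, -0.009, 0.014]
ft_force: [-0.4, 0.1, 0.6]
grip_width: 0.0501
```

```bash
cat > tgt.py <<'E'
from h import *
import sys
a=[float(v) for v in sys.argv[1:5]] # x y z az(deg) of tool y, tool down
o=get_obs();Rt=R.from_quat(o['tool_rot']);t=np.radians(a[3]);y=np.array([np.cos(t),np.sin(t),0]);z=np.array([0,0,-1.])
G=R.from_matrix(np.c_[np.cross(y,z),y,z]);m=Rt.as_matrix()
print('d mm',np.round(m.T@(np.array(a[:3])-o['eef_pos'])*1000,1),'rot deg',np.round((Rt.inv()*G).as_rotvec(degrees=True),1),'az',np.degrees(np.arctan2(m[1,1],m[0,1])),'eef',o['eef_pos'],'F',o['ft_force'],'j6',o['joint_pos'][5],o['grip_width'])
E
python3 tgt.py .553 -.045 .17 158
python3 - <<'E'
from h import *
save('t2.png',camera('top'));save('s2.png',camera('scene'))
t=cv2.imread('pics/t2.png')[145:275,230:350];s=cv2.imread('pics/s2.png')[130:290,125:275]
o=np.zeros((442,800,3),'uint8');a=cv2.resize(t,None,fx=3.4,fy=3.4);b=cv2.resize(s,None,fx=2.6,fy=2.6);b=np.clip(b*1.6,0,255).astype('uint8')
o[:442,:408]=a;o[:416,408:798]=b;cv2.imwrite('pics/z2.png',o)
E
```

```text
d mm [-10.9 -75.5  37.9] rot deg [-1.7  0.8  3.9] az 161.9273784668809 eef [ 0.47659101 -0.03205453  0.20543657] F [-0.4194026   0.12570757  0.60726069] j6 -1.3255757776691182 0.050104272897245235
```

View pics/z2.png

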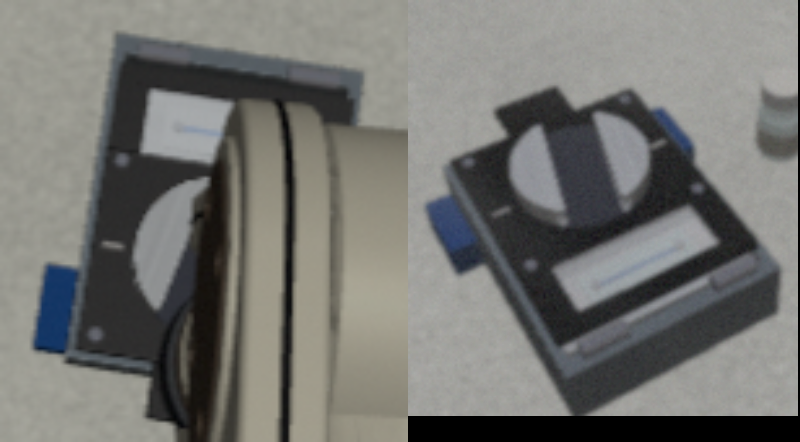

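The cover looks level in the scene view. Next I'll refine the fastener position and angle from that view, with the cover shut.

```bash
python3 - <<'E'
from fit import *
p=np.array([.576,-.048,-.14,0,.24])
print(proj('scene',[cam(p,x,y,.014) for x,y in((-.0423,.018),(.0423,.018),(-.0423,-.018),(.0423,-.018))])*2.6-[125*2.6-408,130*2.6])
print(proj('scene',[cov(p,.18,.07,.008),cov(p,.18,-.07,.008),cov(p,.214,.025,.008),cov(p,.214,-.025,.008),world(p,[.105,-.075,.05])])*2.6-[125*2.6-408,130*2.6])
p[4]=.17
print(proj('scene',[cam(p,x,y,.014) for x,y in((-.0423,.018),(.0423,.018),(-.0423,-.018),(.0423,-.018))])*2.6-[125*2.6-408,130*2.6])
E
```

```text
[[590.99273368 110.53388871]
 [621.35870633 198.5947361 ]
 [539.11865933 121.83203786]
 [565.16168067 212.16081754]]
[[629.65974596  87.05448545]
 [447.64267845 160.12898153]
 [553.76751389  82.206543  ]
 [490.1222779  106.78465287]
 [564.75671149 379.15461142]]
[[586.34077776 110.36120424]
 [625.302161   195.97203138]
 [535.24024317 124.09672857]
 [570.30315107 212.36002425]]
```

Emit:
{"api": "jog_arm", "payload": {"deltas": [[[-4,-25,0,-1,0.5,2,50],[-4,-25,0,-0.7,0.3,1.9,50],[-3,-25,0,0,0,0,50],[0,0,20,0,0,0,50],[0,0,0,0,0,0,50]]]}}

```text
clock: 6.0
eef_pos: [0.5518, -0.0487, 0.1853]
tool_rot: [-0.548, 0.836, 0.001, -0.002]
ft_force: [-1.2, 0.1, -0.1]
grip_width: 0.0502
```

```bash
python3 tgt.py .553 -.045 .17 158
python3 - <<'E'
from fit import *
save('w2.png',camera('wrist'))
p=np.array([.576,-.048,-.14,0,.24])
print(np.round(proj('wrist',[cam(p,x,y,.014) for x,y in((-.0423,.018),(.0423,.018),(-.0423,-.018),(.0423,-.018))])))
print(np.round(proj('wrist',[cov(p,.18,.07,.008),cov(p,.18,-.07,.008),cov(p,.214,.025,.008),cov(p,.214,-.025,.008)])))
E
```

```text
d mm [-3.9  0.4 15.3] rot deg [ 0.2 -0.1 -1.5] az 156.46459022892358 eef [ 0.55183184 -0.04874275  0.18526792] F [-1.2321511   0.08711352 -0.139445  ] j6 -1.2477016992846843 0.0501531449885003
[[306. 211.]
 [209. 213.]
 [307. 170.]
 [206. 173.]]
[[338. 237.]
 [306.  90.]
 [365. 185.]
 [355. 132.]]
```

View pics/w2.png

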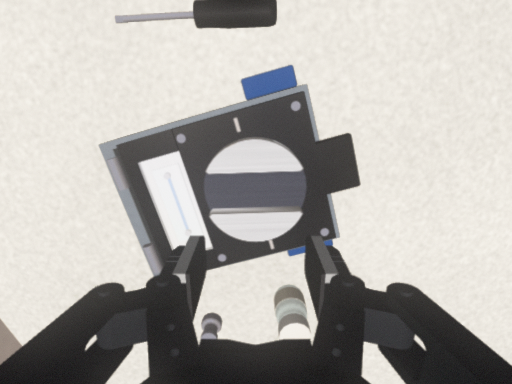

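The wrist picture matches the model to within about 2 px: slot edges are at rows 172 and 211, columns 207–306. Now I'll correct and descend.

Emit:
{"api": "jog_arm", "payload": {"deltas": [[[-4,0,20,0,0,-1.5,50],[0,0,30,0,0,0,50],[0,0,30,0,0,0,50],[0,0,15,0,0,0,50],[0,0,0,0,0,0,50]]]}}

```text
clock: 6.55
eef_pos: [0.5572, -0.0451, 0.096]
tool_rot: [-0.556, 0.831, -0.003, 0.003]
ft_force: [0.2, -0.1, 0.0]
grip_width: 0.0499
```

```bash
python3 tgt.py .553 -.045 .064 158
```

```text
d mm [ 1.6  4.2 32. ] rot deg [-0.5  0.1 -0.4] az 157.56617648375263 eef [ 0.5571679  -0.04510041  0.09602311] F [ 0.23920541 -0.06534132  0.02517823] j6 -1.25953364483992 0.049928535624371204
```

Emit:
{"api": "jog_arm", "payload": {"deltas": [[[1,4,10,-0.5,0,-0.4,50],[0,1,10,0,0,0,50],[0,1,6,0,0,0,50],[0,0,4,0,0,0,50],[0,0,2,0,0,0,50]]]}}

```text
clock: 7.05
eef_pos: [0.5535, -0.0437, 0.0665]
tool_rot: [-0.558, 0.83, -0.002, 0.004]
ft_force: [-0.4, 0.3, 0.6]
grip_width: 0.05
```

```bash
python3 tgt.py .553 -.045 .064 158
```

```text
d mm [ 1.4 -0.   2.5] rot deg [-0.4  0.2 -0.1] az 157.88714904801523 eef [ 0.55346455 -0.04371461  0.06649601] F [-0.41611203  0.25405058  0.62884604] j6 -1.2647524227913367 0.050042493928627155
```

Emit:
{"api": "jog_arm", "payload": {"deltas": [[[1,0,2,0,0,0,50],[0,0,2,0,0,0,50],[0,0,1,0,0,0,50],[0,0,0,0,0,0,50]]]}}

```text
clock: 7.45
eef_pos: [0.5537, -0.0448, 0.0616]
tool_rot: [-0.558, 0.83, -0.002, 0.004]
ft_force: [0.5, -0.2, -0.8]
grip_width: 0.0498
```

Emit:
{"api": "jog_arm", "payload": {"deltas": [[[0,0,0,0,0,6,50],[0,0,0,0,0,6,50],[0,0,0,0,0,6,50],[0,0,0,0,0,6,50],[0,0,0,0,0,6,50]]]}}

```text
clock: 7.95
eef_pos: [0.5535, -0.0453, 0.0618]
tool_rot: [-0.315, 0.949, -0.001, 0.004]
ft_force: [0.5, 0.3, -0.7]
grip_width: 0.05
```

```bash
python3 tgt.py .553 -.045 .062 60;python3 -c "from h import *;print(get_obs()['ft_torque'])"
```

```text
d mm [ 0.2  0.5 -0.2] rot deg [-0.   0.5 66.8] az 126.7524796597088 eef [ 0.55346644 -0.04525127  0.06184785] F [ 0.49296203  0.29163337 -0.65366065] j6 -0.7235250974398759 0.04995518963548755
[-0.05600275  0.00593277  0.12730824]
```

Emit:
{"api": "jog_arm", "payload": {"deltas": [[[0,0,0,0,0,7,50],[0,0,0,0,0,7,50],[0,0,0,0,0,7,50],[0,0,0,0,0,7,50],[0,0,0,0,0,7,50]]]}}

```text
clock: 8.45
eef_pos: [0.5533, -0.0454, 0.0618]
tool_rot: [-0.003, 1.0, -0.0, 0.004]
ft_force: [-0.4, 0.4, -0.7]
grip_width: 0.0499
```

Emit:
{"api": "jog_arm", "payload": {"deltas": [[[0,0,0,0,0,6,50],[0,0,0,0,0,5,50],[0,0,0,0,0,4,50]]]}}

```text
clock: 8.75
eef_pos: [0.5532, -0.0455, 0.0619]
tool_rot: [0.133, 0.991, -0.0, 0.004]
ft_force: [-0.2, 0.3, 0.1]
grip_width: 0.0499
```

```bash
python3 tgt.py .553 -.045 .062 60;python3 -c "from h import *;print(get_obs()['ft_torque'])"
```

```text
d mm [ 0.3  0.4 -0.1] rot deg [ 0.1  0.4 14.8] az 74.76766707332497 eef [ 0.55317636 -0.04547744  0.06190134] F [-0.22399347  0.34185366  0.05447369] j6 0.18425906250803983 0.04994581685327827
[-0.04171823  0.08419368  0.14570416]
```

Emit:
{"api": "jog_arm", "payload": {"deltas": [[[0,0,0,0,0,4,50],[0,0,0,0,0,3,50],[0,0,0,0,0,3,50]]]}}

```text
clock: 9.05
eef_pos: [0.5531, -0.0454, 0.062]
tool_rot: [0.219, 0.976, -0.0, 0.004]
ft_force: [0.2, -1.2, -2.5]
grip_width: 0.0503
```

```bash
python3 tgt.py .553 -.045 .062 60;python3 -c "from h import *;print(get_obs()['ft_torque'])"
```

```text
d mm [ 0.3  0.3 -0. ] rot deg [0.1 0.4 4.7] az 64.67600060215456 eef [ 0.55313042 -0.04543029  0.06196625] F [ 0.24562033 -1.24222064 -2.46565812] j6 0.3610275759986786 0.050264596884962556
[-0.29132033  0.10996238  2.91636265]
```

The torque jumped to 2.9 N m, so the fastener is at its stop. I'll back off a few degrees inside the slot play, lift, and look.

Emit:
{"api": "jog_arm", "payload": {"deltas": [[[0,0,0,0,0,-6,50],[0,0,0,0,0,-6,50],[0,0,-10,0,0,0,50],[0,0,-40,0,0,0,50],[0,0,-45,0,0,0,50]]]}}

```text
clock: 9.55
eef_pos: [0.5476, -0.0445, 0.1538]
tool_rot: [0.115, 0.993, -0.001, -0.004]
ft_force: [1.6, -0.5, -0.6]
grip_width: 0.0499
```

Emit:
{"api": "jog_arm", "payload": {"deltas": [[[0,0,-40,0,0,0,50],[40,0,-10,0,0,0,50],[45,0,0,0,0,0,50],[45,0,0,0,0,0,50],[0,0,0,0,0,0,50]]]}}

```text
clock: 10.05
eef_pos: [0.4231, -0.014, 0.2167]
tool_rot: [0.121, 0.993, -0.0, 0.007]
ft_force: [1.1, 0.4, 0.1]
grip_width: 0.0497
```

```bash
python3 tgt.py .553 -.045 .062 60; python3 - <<'E'
from h import *
save('t3.png',camera('top'));save('s3.png',camera('scene'))
for t,z in(('bottle',.07),('fitting',.034),('driver',.01)):
  r=masks_of(t,'top'); print(t,[np.round(onz('top',x['at'],z),3) for x in r[:1]], r[0]['conf'] if r else None)
t=cv2.imread('pics/t3.png')[145:275,230:350];s=cv2.imread('pics/s3.png')[130:290,125:275]
o=np.zeros((442,800,3),'uint8');a=cv2.resize(t,None,fx=3.4,fy=3.4);b=cv2.resize(s,None,fx=2.6,fy=2.6);b=np.clip(b*1.6,0,255).astype('uint8')
o[:442,:408]=a;o[:416,408:798]=b;cv2.imwrite('pics/z3.png',o)
E
```

```text
d mm [-131.5    1.1  156.5] rot deg [ 0.2  0.7 16. ] az 76.04831475384715 eef [ 0.42313614 -0.01401512  0.21672349] F [1.06537164 0.35858263 0.0925632 ] j6 0.21174815312962608 0.04967919655052365
bottle [array([0.574, 0.113, 0.07 ])] 0.73
fitting [array([ 0.59 , -0.04 ,  0.034])] 0.71
driver [array([ 0.542, -0.21 ,  0.01 ])] 0.62
```

View pics/z3.png

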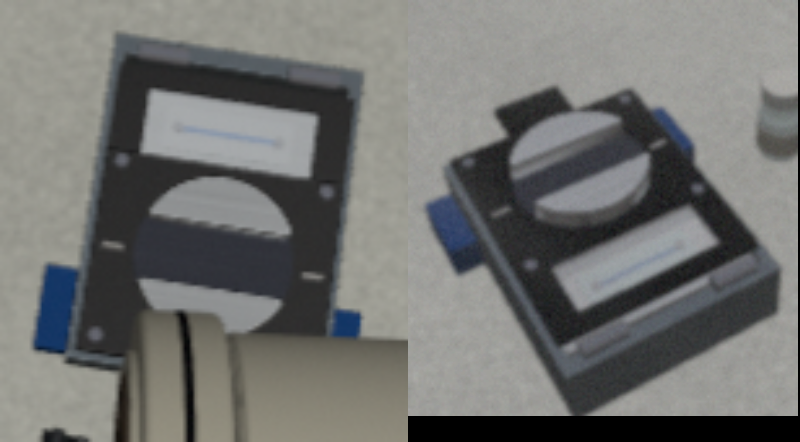

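The slot is in line with the white marks at (112,245) and (312,277), and the cover is flat. The arm hides part of the driver in the top view, so I'll check the loose things in the scene camera before handing in.

```bash
python3 - <<'E'
from h import *
for t in('bottle','fitting','driver'): print(t,np.round(masks_of(t,'scene')[0]['at'],1))
a,b=[cv2.GaussianBlur(cv2.imread(f'pics/{n}.png'),(5,5),0) for n in('s','s3')]
d=cv2.absdiff(a,b).max(2)
for n,(u,v) in dict(bottle=(270,176),driver=(109,257),fitting=(306,209)).items(): print(n,d[v-35:v+35,u-12:u+12].max())
o=get_obs();print(o['joint_vel'].round(3),o['ft_force'])
job_done()
E
```

```text
bottle [270.4 175.3]
fitting [305.4 210.1]
driver [109.6 246.4]
bottle 3
driver 5
fitting 3
[ 0.     0.002 -0.009  0.001  0.001 -0.001] [ 0.92279853 -0.34292316  0.06707453]
the job is handed in; nothing more can be done
```

I pushed the cover shut by its tab and turned the fastener clockwise to its stop, then handed the job in; it reported no verdict. The clock was at about 10 s of the 58 s allowed.

- **Cover:** I pressed the tab down with the closed fingers until the force rose to about 34 N with the fingertips at z = 0.058 m, the shut height. The pictures show it level.
- **Fastener:** I put both fingertips in the slot, 50 mm apart, and turned them until the torque jumped from about 0.13 to 2.9 N m. The last picture shows the slot in line with the white marks.
- **Bottle, screwdriver and fitting:** the scene camera shows all three unchanged. In the last top picture the networks gave shifted positions for the driver (about 30 mm) and the fitting (about 170 mm). I put these down to the arm blocking the driver and a mistaken match on the clamp for the fitting.
- **Arm:** it finished clear at z = 0.217 m, about 0.13 m back from the fastener, with no contact force.

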